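# Seat a guitar pickup in the soldering jig and close the toggle clamp

## Robot

A 6-joint arm with a two-finger parallel gripper is mounted at the origin on the work surface. World frame = base frame: x ahead of the robot, y to its left, z up, the work surface at z = 0. Lengths are in m, angles in rad, forces in N, time in s.
With the tool pointing down it reaches from about 0.375 to 0.9 m from the base axis. Payload 3.1 kg.
Tool frame: the origin (TCP) lies at the centre of the arm's flange, where the gripper is bolted on; the fingertips stand 173 mm ahead of it and the grasp point (between the pads) lies 155 mm ahead of it (tip_extent is the distance from the TCP to the fingertips, in m); z points along the fingers, y is the direction in which the jaws open and shut (so a half turn about z gives the same grasp; the last joint's range is limited). The gripper opens to 85 mm and grips with 20 to 120 N. Pads are 22 mm wide; open, the fingers measure 114 mm over their backs; the gripper's body (76 mm by 85 mm) begins 54 mm behind the grasp point. The pads swing forward as they close: fully open they stand 13 mm farther back than shut.
Start: joints at [0.932, 0.527, 1.433, -0, 1.181, -0.178], TCP at [0.277, 0.56, 0.405] pointing down, gripper open.
Joint ranges: [-3.08, 3.08], [-0.75, 2.2], [0.22, 2.44], [-1.43, 4.57], [0, 2.65], [-2.85, 2.85]. Speed limits (rad/s): [2.79, 2.79, 3.14, 3.14, 3.14, 3.14].

## Interface

Orientations are given as a unit quaternion [x, y, z, w].
In Python, from station import sense, snapshot, sign_off, tip_extent gives the robot as it stands. The module is installed in compiled form; this text tells all that it offers.
- The arm moves only by the tool servo_tool, never from a script. Its argument "rows" is a list of rows, each a list of 3 entries, a list of its own where there are three numbers: the shift along the tool's x, y, z in mm, then the turn about the tool's z in degrees, then the opening, from -1 (shut) to 1 (fully open), so that 0 is half open. A call has 1 to 8 rows; each row is the pose to reach, as a shift and turn from the pose measured when the call began, along the tool's axes at that moment; what a row does not reach only later rows make up. A row lasts 1/10 s, in which the tool goes at most 50 mm and 8.59 degrees, less where a joint would pass 70% of its speed; a pose out of reach is approached as far as the arm can. A call with a gripper value outside its range is refused whole. The fingers move at their own pace and stop on an object; "force" is the grip in N (left out, the last holds). Time passes only in rows, so rows that repeat a pose let the fingers close. It gives the time, the measured TCP pose, the force and the opening at its end, in the units of the state.
- sense(): the state, without advancing time (a new reading comes with each control period).
- snapshot(name): name is "scene" or "top"; returns a dict with "image" (480x640x3 uint8, blue, green, red), "z_map" (480x640 float32, m along the optical axis (not along the pixel's ray), 0 where there is no reading), "vertical_fov" (degrees; the focal length in pixels is half the picture's height over the tangent of half this angle, whatever the lens; pixels are square), "cx", "cy" (the principal point, pixels), "cam_to_world" (4x4, takes a point from camera to world coordinates). Camera axes: x right, y down, z forward; pixel columns grow to the right and rows downward; lengths in m; the calibration is good to about 2 mm. A picture is of the moment at which its call begins.
- sign_off(): hands the job in, once; it reports no verdict.
The state is a dict: "t": time; "q": joint angles; "qd": joint speeds; "tau": joint torques, N m; "tcp_pos": TCP position; "tool_rot": TCP orientation; "force": force on the tool from outside, world axes, zero at the start; "ft_torque": the same for the moment, N m; "finger_gap": opening from 0.0 (shut) to 1.0 (fully open).
Only numpy, scipy, OpenCV 4.12 (cv2) and the standard library are available. Lean on these libraries where they do the work, as an engineer would, in place of code of your own. Each camera call takes 0.05 s, during which the arm holds its last target. There are 200 camera calls.

## Task

Put the metal-cased guitar pickup that lies on the cork mat, baseplate still up, into the nest of the soldering jig, and press it gently down past the spring plunger until you feel it sit fully and flat on the rest plate, pressing no harder on the plate than about 30 N. Only when it is fully down, swing the toggle clamp's handle all the way down so that the clamp locks with its rubber foot on the pickup; do not use the clamp to force the pickup home. Leave the other things on the bench where they are.

Things in the scene. Friction and masses are not known exactly. Their poses are not given: they have to be found in the camera images.
- pickup_mid (a point): centre (half-way up the case) of the loose guitar pickup: a nickel-plated case 70 mm long (its x), 38 mm wide (its y), 20 mm high, lower edges rounded by 3 mm, lying face down on the 3 mm thick cork mat, brass baseplate with screw ends up; z up. At each end a brass leg rises 5 mm above the case and its foot sticks out 8 mm past the end. About 140 g. Either way round fits the nest.
- nest_rim (a point): middle of the nest of the jig at the height of the top of its walls, 37.5 mm above the bench. The nest is a white plastic pocket 72 by 40 mm (the pickup's case plus 1 mm all round); x runs along the pocket towards the clamp, z up. Walls 8 mm thick; both long walls are cut away over the middle 52 mm, down to 20.5 mm below the rim, to let fingers in.
- plunger_ball (a point): steel ball (10 mm across) of the spring plunger in the nest's end wall away from the clamp, 5.5 mm below the rim; it sticks out 3 mm into the pocket. Pushing the pickup past it takes about 5 to 10 N; then a drag of a few N goes on all the way down and holds the pickup up wherever it is let go. Only the hard stop on the rest plate tells that it is down.
- clamp_handle (a joint): angle of the toggle clamp's handle (rad): 0 is open, the handle 63 degrees above level, leaning away from the nest, its end 176 mm above the bench; 1.10 is closed, the handle level, dead centre; stop at 1.14. It stays where it is left; swinging it takes a few N at the grip. The clamp bar is linked to it: upright beside the nest when open, level over the pickup when closed.
- handle_hinge (a point): hinge of the handle, 136 mm from the nest's middle along the nest's x, 68 mm above the bench; hinge axis along the nest's y; same axes as the nest
- handle_grip (a point): point on the axis of the handle's round black grip (18 mm thick, 66 mm long), 95 mm from the hinge; the grip ends 26 mm further out. When closed it lies 231 mm from the nest's middle along the nest's x, 68 mm above the bench
- spindle: rubber-tipped spring spindle at the end of the clamp bar; origin at the middle of its foot (16 mm across). Open, it points at the nest from 85 mm beyond the nest's middle, 172 mm above the bench (top of the bar 180 mm); closed, it stands over the middle of the nest and presses on the pickup with about 3 to 7 N
- jig: the whole jig, fixed to the bench: origin under the nest's middle at bench height, x along the nest towards the clamp; aluminium base plate 260 by 104 mm, 14 mm thick. At the bottom of the nest is the rest plate (60 by 30 mm, faced with hard rubber; middle of its top face: rest_top); it is set with a screw, differently each time, 10 to 20 mm below the rim, is not measured and stays put.
- coil_a: bystander: a wound coil bobbin 66 by 20 by 13 mm
- coil_b: bystander: a second wound coil bobbin 66 by 20 by 13 mm
- wire_spool: bystander: spool of copper wire 56 mm across, 48 mm high
- flux_bottle: bystander: small brown bottle 42 mm across, 75 mm high
- screw_tin: bystander: round tin 60 mm across, 30 mm high
- cover_blank: bystander: an empty metal pickup cover, open side up, 70 by 38 by 19 mm, on the bare bench
- screwdriver: bystander: screwdriver 150 mm long
Mind the look-alikes: they are no part of the job. Leave any purple look-alike of the part that bears pickup_mid alone.

How it is judged:
By the outcome, as a careful person would: the job done as asked, in the order asked, and still so for the second after the job is handed in, with the robot touching nothing.
It also fails if it takes over 61 s, if anything falls off the work surface, if the arm or the gripper's body presses on something with over 40 N, if the wrist force passes 120 N, or if a joint passes its speed limit or range.

## Working session

There is one attempt and no reset: what is moved stays moved. The work goes in short steps, Python scripts to look and compute and a tool call to move; the robot and the scene stay as the last step left them, time stands still between calls to the robot, and variables do not carry over. Pictures are saved under pics/ and viewed, about 8 in all and at most 12, crops included, and the job is handed in when it is done.

Besides the shell and the picture viewer there is one more tool, called after "Emit:" by a JSON object that holds its "method" and its "body", one argument or row to a line. servo_tool: Moves the arm, as the interface text tells. Its arguments: {"type":"object","properties":{"rows":{"type":"array"},"force":{"type":"number"}},"required":["rows"]}

```bash
mkdir -p pics; cat > h.py <<'E'
import numpy as np, cv2
from station import sense, snapshot
def cam(n):
    s=snapshot(n); s['f']=240/np.tan(np.radians(s['vertical_fov'])/2); s['T']=np.array(s['cam_to_world']); return s
def pts(s):
    v,u=np.mgrid[0:480,0:640]; z=s['z_map']; c=np.stack([(u-s['cx'])/s['f']*z,(v-s['cy'])/s['f']*z,z],-1)
    return c@s['T'][:3,:3].T+s['T'][:3,3]
def ray(s,u,v,h):
    d=s['T'][:3,:3]@np.array([(u-s['cx'])/s['f'],(v-s['cy'])/s['f'],1]); o=s['T'][:3,3]
    return o+d*(h-o[2])/d[2]
def proj(s,p):
    c=s['T'][:3,:3].T@(np.array(p)-s['T'][:3,3]); return c[:2]/c[2]*s['f']+[s['cx'],s['cy']]
E
python3 - <<'E'
from h import *
import pickle
for n in('scene','top'):
    s=cam(n); cv2.imwrite(f'pics/{n}0.png',s['image']); pickle.dump(s,open(n+'0.pkl','wb')); print(n,s['f'],s['T'].round(3).tolist())
print(sense())
E
```

```text
scene 578.3260118284433 [[0.795, 0.337, -0.505, 1.126], [0.607, -0.446, 0.657, -0.823], [-0.004, -0.829, -0.559, 0.842], [0.0, 0.0, 0.0, 1.0]]
top 456.19020262189105 [[-0.026, -0.99, 0.139, 0.349], [-1.0, 0.023, -0.02, 0.027], [0.016, -0.139, -0.99, 1.088], [0.0, 0.0, 0.0, 1.0]]
{'t': 0.1, 'q': array([ 9.32532302e-01,  5.28385978e-01,  1.43377801e+00,  2.97252868e-05,
        1.18142194e+00, -1.78553315e-01]), 'qd': array([ 0.00045365, -0.00207392, -0.00111209,  0.00041108,  0.00039879,
        0.00116076]), 'tau': array([-1.31015258e-05, -4.43303955e+01, -1.78586018e+01, -2.31910835e-04,
        3.92196758e-03,  5.14585579e-06]), 'tcp_pos': array([0.27711768, 0.55985914, 0.40382207]), 'tool_rot': array([ 2.27842079e-01,  9.73697588e-01, -9.09208956e-04, -4.08427834e-04]), 'force': array([-0.01484023, -0.26261781, -0.39687298]), 'ft_torque': array([ 0.00937315, -0.01455897, -0.00471734]), 'finger_gap': 1.0027385494626673}
```

View pics/top0.png

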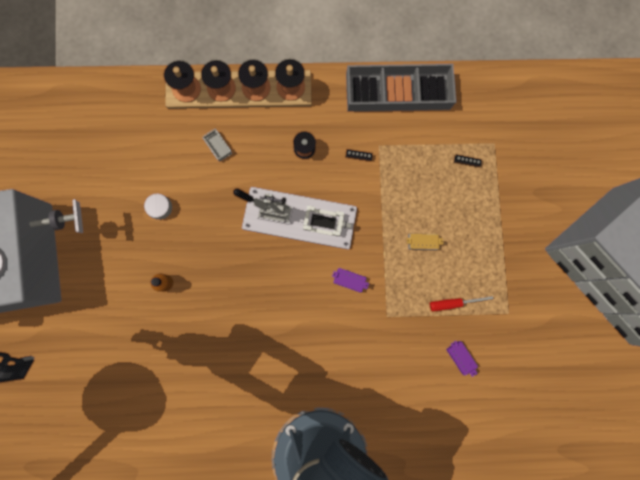

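View pics/scene0.png

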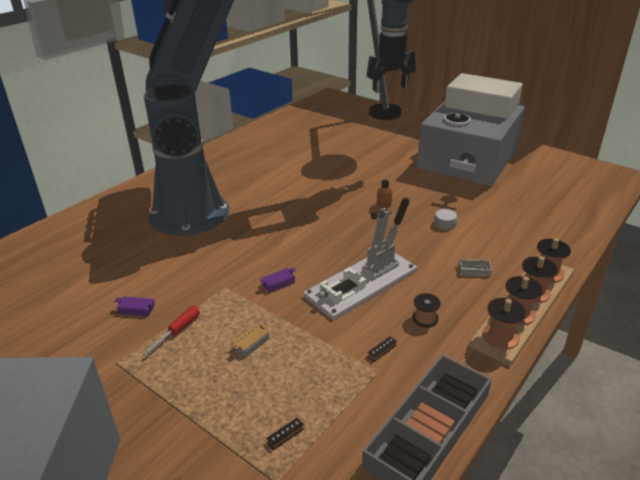

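The candidates in the top view are the pickup on the mat at (425,242), purple look-alikes at (351,280) and (462,358), and the empty cover at (217,145). I choose the brass and nickel one on the mat at (425,242), which is (250,341) in the scene view. Next I measure and check it in a close crop.

```bash
python3 - <<'E'
from h import *
import pickle
S={n:pickle.load(open(n+'0.pkl','rb')) for n in('scene','top')}
for n,b in(('scene',(225,320,60,50)),('top',(400,225,55,35))):
    s=S[n];x,y,w,h=b
    m=np.zeros((480,640),bool);P=pts(s);m[y:y+h,x:x+w]=1
    m2=m&(P[...,2]>.015)&(P[...,2]<.04)
    hsv=cv2.cvtColor(s['image'],cv2.COLOR_BGR2HSV)
    Q=P[m2];print(n,m2.sum(),'z med',np.median(Q[:,2]),Q.min(0),Q.max(0))
    # top: z above 0.020
    r=cv2.minAreaRect((Q[:,:2]*1000).astype(np.float32));print('rect',r)
# jig: base plate mask height 14mm
for n,b in(('top',(235,180,130,75)),('scene',(295,190,130,130))):
    s=S[n];x,y,w,h=b;P=pts(s);m=np.zeros((480,640),bool);m[y:y+h,x:x+w]=1
    Z=P[...,2]
    a=m&(Z>.008)&(Z<.2);Q=P[a]
    print(n,'jig rect all',cv2.minAreaRect((Q[:,:2]*1000).astype(np.float32)))
    a=m&(Z>.009)&(Z<.019);Q=P[a];print(' base',a.sum(),np.median(Q[:,2]),cv2.minAreaRect((Q[:,:2]*1000).astype(np.float32)))
    a=m&(Z>.032)&(Z<.042)&(s['image'].min(2)>150);Q=P[a];print(' rim',a.sum(),np.median(Q[:,2]),cv2.minAreaRect((Q[:,:2]*1000).astype(np.float32)))
t=S['top']['image'][170:330,220:500];s=S['scene']['image'][190:370,220:430]
a=cv2.resize(t,(800,457)[:2] and (700,400),interpolation=3);cv2.imwrite('pics/ct.png',a)
cv2.imwrite('pics/cs.png',cv2.resize(s,None,fx=3.3,fy=3.3,interpolation=3))
E
```

```text
scene 595 z med 0.023300485646711167 [ 0.46419091 -0.30256792  0.015062  ] [ 0.5067126  -0.21298316  0.03075185]
rect ((484.7526550292969, -257.7250671386719), (89.48053741455078, 41.966190338134766), 86.82601928710938)
top 512 z med 0.02237920577579411 [ 0.46383576 -0.30297374  0.01504959] [ 0.50154378 -0.21828108  0.03351715]
rect ((482.67413330078125, -260.5142822265625), (84.62088775634766, 36.2747688293457), 88.33296203613281)
top jig rect all ((549.2013549804688, 35.14768981933594), (263.303466796875, 104.82768249511719), 77.94892883300781)
 base 3171 0.01339386755746319 ((548.878662109375, 33.636077880859375), (260.2121276855469, 104.82768249511719), 77.94892883300781)
 rim 198 0.03673892472086471 ((536.8101196289062, -23.113880157470703), (88.66401672363281, 56.57600784301758), 77.67822265625)
scene jig rect all ((480.1036682128906, 111.94970703125), (281.543212890625, 493.6631774902344), 36.21538162231445)
 base 2156 0.014514069532530482 ((487.24658203125, 122.74568176269531), (258.7669982910156, 484.4341125488281), 35.47334671020508)
 rim 93 0.03788763438860865 ((538.43603515625, -19.639690399169922), (87.98546600341797, 56.01836395263672), 77.80643463134766)
```

View pics/ct.png

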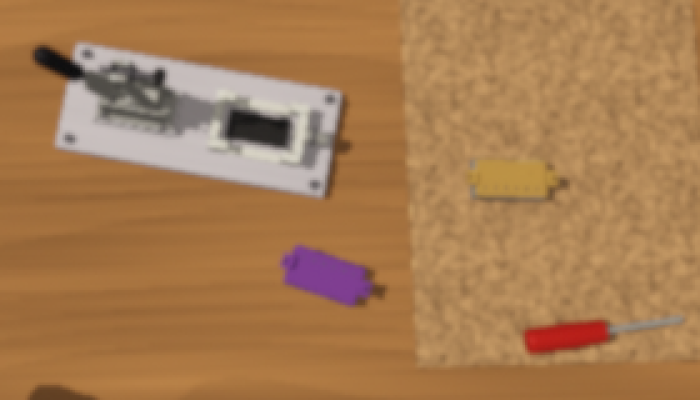

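View pics/cs.png

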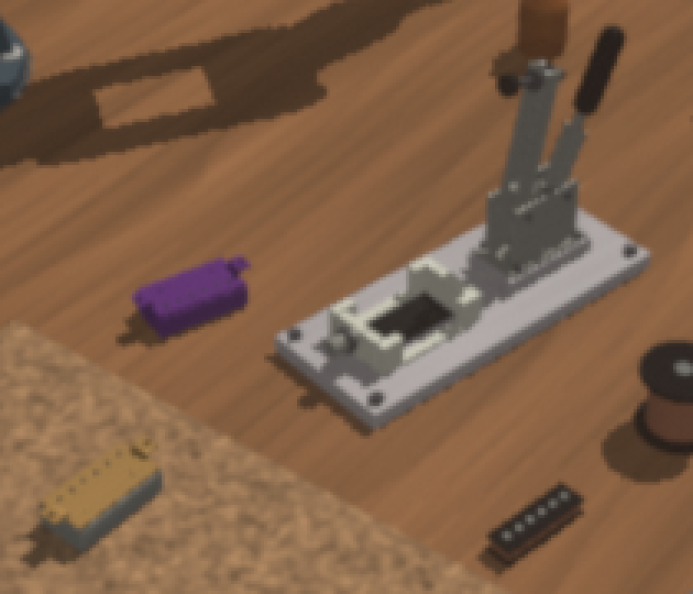

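Both views show the brass-topped nickel case on the mat. In the top crop it is at (512,180) and in the scene crop at (100,500). It is not purple, and its feet stick out at the ends. The nest with its plunger is at the right end of the jig, and the clamp is open on the +y side.

```bash
cat >> h.py <<'E'
from scipy.spatial.transform import Rotation as R
import station
def te():
    t=station.tip_extent
    return t() if callable(t) else t
def delta(x,y,ztip,yaw):
    """shift in mm / deg to bring fingertips to ztip above x,y with tool x at world yaw(deg)"""
    st=sense();M=R.from_quat(st['tool_rot']).as_matrix();p=np.array(st['tcp_pos'])
    d=M.T@(np.array([x,y,ztip+te()])-p)*1000
    cy=np.degrees(np.arctan2(M[1,0],M[0,0]));t=-((yaw-cy+180)%360-180)
    print('t',round(st['t'],2),'tcp',p.round(4),'yaw',cy.round(2),'te',te(),'F',st['force'].round(1),'gap',round(st['finger_gap'],3),'q',np.round(st['q'],2),'tilt',M[2].round(4))
    print('  shift',d.round(1),'turn',round(t,2))
E
python3 - <<'E'
from h import *
import pickle
for n,b in(('scene',(225,320,60,50)),('top',(400,225,55,35))):
    s=pickle.load(open(n+'0.pkl','rb'));x,y,w,h=b;P=pts(s);m=np.zeros((480,640),bool);m[y:y+h,x:x+w]=1
    m&=(P[...,2]>.019)&(P[...,2]<.0265);Q=P[m];Q=Q[np.abs(Q[:,1]-np.median(Q[:,1]))<.034]
    r=cv2.minAreaRect((Q[:,:2]*1000).astype(np.float32));print(n,r,Q.mean(0))
delta(.40,.15,.2,87.5);delta(.4837,-.2591,.09,87.5)
E
```

```text
scene ((485.4140625, -260.12774658203125), (67.84916687011719, 42.00509262084961), 89.25629425048828) [ 0.48696949 -0.26042209  0.02308771]
top ((482.5682678222656, -261.5557861328125), (67.87944030761719, 36.24562454223633), 88.57427215576172) [ 0.48310608 -0.26173523  0.02237333]
t 0.1 tcp [0.2771 0.5599 0.4038] yaw 153.66 te 0.1734 F [-0.  -0.3 -0.4] gap 1.003 q [ 0.93  0.53  1.43  0.    1.18 -0.18] tilt [ 4.e-04 -2.e-03 -1.e+00]
  shift [-292.  -312.7   30.9] turn 66.16
t 0.1 tcp [0.2771 0.5599 0.4038] yaw 153.66 te 0.1734 F [-0.  -0.3 -0.4] gap 1.003 q [ 0.93  0.53  1.43  0.    1.18 -0.18] tilt [ 4.e-04 -2.e-03 -1.e+00]
  shift [-548.6 -642.   141.5] turn 66.16
```

Emit:
{"method": "servo_tool", "body": {
  "rows": [
    [[-35, -37, 0], 8, 1],
    [[-70, -75, 0], 16, 1],
    [[-105, -112, 0], 24, 1],
    [[-140, -150, 0], 32, 1],
    [[-175, -187, 0], 40, 1],
    [[-210, -225, 0], 48, 1],
    [[-245, -262, 0], 56, 1],
    [[-290, -310, 0], 65.6, 1]
  ],
  "force": 40
}}

```text
t: 0.9
tcp_pos: [0.3923, 0.1751, 0.4042]
tool_rot: [0.715, 0.699, -0.001, 0.0]
force: [0.2, -0.2, 0.4]
finger_gap: 1.001
```

```bash
python3 -c "
from h import *
delta(.4837,-.2595,.08,88)"
```

```text
t 0.9 tcp [0.3923 0.1751 0.4042] yaw 88.74 te 0.1734 F [ 0.2 -0.2  0.4] gap 1.001 q [ 0.16  0.27  1.9  -0.    0.98  0.18] tilt [-0.0016 -0.0012 -1.    ]
  shift [-432.3  101.1  151.4] turn 0.74
```

Emit:
{"method": "servo_tool", "body": {
  "rows": [
    [[-50, 12, 0], 0.7, 1],
    [[-100, 25, 0], 0.7, 1],
    [[-150, 37, 10], 0.7, 1],
    [[-200, 50, 30], 0.7, 1],
    [[-250, 62, 60], 0.7, 1],
    [[-300, 75, 90], 0.7, 1],
    [[-350, 85, 120], 0.7, 1],
    [[-400, 95, 140], 0.7, 1]
  ]
}}

```text
t: 1.7
tcp_pos: [0.4707, -0.1885, 0.2824]
tool_rot: [0.719, 0.695, -0.001, -0.001]
force: [-0.3, 1.1, -0.6]
finger_gap: 0.997
```

```bash
python3 -c "
from h import *
delta(.4837,-.2595,.06,88);delta(.4837,-.2595,.008,88)"
```

```text
t 1.7 tcp [ 0.4707 -0.1885  0.2824] yaw 88.02 te 0.1734 F [-0.3  1.1 -0.6] gap 0.997 q [-0.6   0.56  1.84 -0.    0.74 -0.56] tilt [-6.0e-04 -2.5e-03 -1.0e+00]
  shift [-70.5  15.6  49. ] turn 0.02
t 1.7 tcp [ 0.4707 -0.1885  0.2824] yaw 88.02 te 0.1734 F [-0.3  1.1 -0.6] gap 0.997 q [-0.6   0.56  1.84 -0.    0.74 -0.56] tilt [-6.0e-04 -2.5e-03 -1.0e+00]
  shift [-70.5  15.7 101. ] turn 0.02
```

Emit:
{"method": "servo_tool", "body": {
  "rows": [
    [[-40, 10, 25], 0, 1],
    [[-70.5, 15.5, 45], 0, 1],
    [[-70.5, 15.5, 49], 0, 1],
    [[-70.5, 15.5, 75], 0, 0.6],
    [[-70.5, 15.5, 90], 0, 0.4],
    [[-70.5, 15.5, 98], 0, 0.3],
    [[-70.5, 15.5, 100], 0, 0.2],
    [[-70.5, 15.5, 100], 0, 0.2]
  ]
}}

```text
t: 2.5
tcp_pos: [0.4836, -0.2591, 0.1826]
tool_rot: [0.719, 0.695, -0.001, -0.001]
force: [0.4, -0.5, 0.4]
finger_gap: 0.6
```

```bash
python3 -c "
from h import *
delta(.4837,-.2595,.008,88)
for n,b in(('scene',(130,260,240,180)),('top',(350,170,150,130))):
    s=cam(n);x,y,w,h=b;cv2.imwrite(f'pics/{n}1.png',s['image'][y:y+h,x:x+w])
a=cv2.imread('pics/scene1.png');b=cv2.imread('pics/top1.png')
a=cv2.resize(a,None,fx=1.65,fy=1.65*1.5);a=cv2.resize(a,(440,330));b=cv2.resize(b,(350,330));cv2.imwrite('pics/g1.png',np.hstack([a,b]))
"
```

```text
t 2.5 tcp [ 0.4836 -0.2591  0.1826] yaw 88.05 te 0.1734 F [ 0.4 -0.5  0.4] gap 0.6 q [-0.7   0.78  1.77 -0.    0.6  -0.66] tilt [-6.0e-04 -2.4e-03 -1.0e+00]
  shift [-0.4  0.1  1.2] turn 0.05
```

View pics/g1.png

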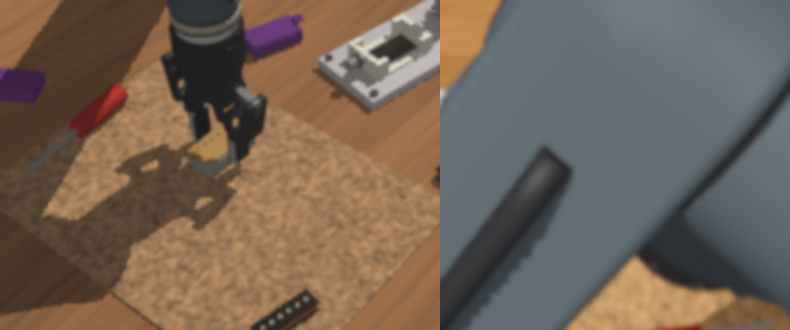

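The scene crop shows the fingers straddling the pickup at (215,150). The top view is blocked by the arm. I close the gripper.

Emit:
{"method": "servo_tool", "body": {
  "rows": [
    [[0, 0, 0], 0, -0.3],
    [[0, 0, 0], 0, -0.3],
    [[0, 0, 0], 0, -0.3],
    [[0, 0, 0], 0, -0.5],
    [[0, 0, 0], 0, -0.5]
  ],
  "force": 50
}}

```text
t: 3.1
tcp_pos: [0.4842, -0.2595, 0.1843]
tool_rot: [0.719, 0.695, -0.001, 0.001]
force: [0.7, 1.6, 6.1]
finger_gap: 0.427
```

```bash
python3 -c "
from h import *
delta(.4837,-.2595,.1,77.8)"
```

```text
t 3.1 tcp [ 0.4842 -0.2595  0.1843] yaw 88.05 te 0.1734 F [0.7 1.6 6.1] gap 0.427 q [-0.7   0.77  1.77 -0.    0.6  -0.66] tilt [-2.6e-03  3.0e-04 -1.0e+00]
  shift [ -0.2  -0.5 -89.1] turn 10.25
```

The upward 6 N during closing shows the tips swung forward onto the mat, so they sit level with the case bottom. That is too low for the nest cut-outs, so I regrip 6 mm higher.

Emit:
{"method": "servo_tool", "body": {
  "rows": [
    [[0, 0, 0], 0, 0.1],
    [[0, 0, 0], 0, 0.1],
    [[0, 0, -3], 0, 0.1],
    [[0, 0, -5], 0, -0.5],
    [[0, 0, -5], 0, -0.5],
    [[0, 0, -5], 0, -0.5],
    [[0, 0, -5], 0, -0.5],
    [[0, 0, -5], 0, -0.5]
  ]
}}

```text
t: 3.9
tcp_pos: [0.4841, -0.2595, 0.1892]
tool_rot: [0.719, 0.695, -0.001, 0.001]
force: [-0.5, -0.3, -0.2]
finger_gap: 0.429
```

Emit:
{"method": "servo_tool", "body": {
  "rows": [
    [[0, 0, -5], 0, -0.5],
    [[0, 0, -20], 0, -0.5],
    [[0, 0, -50], 2, -0.5],
    [[0, 0, -80], 5, -0.5],
    [[0, 0, -90], 10.3, -0.5],
    [[0, 0, -90], 10.3, -0.5],
    [[0, 0, -90], 10.3, -0.5]
  ]
}}

```text
t: 4.6
tcp_pos: [0.4839, -0.259, 0.2791]
tool_rot: [0.778, 0.628, -0.001, 0.001]
force: [-0.7, 0.6, -1.7]
finger_gap: 0.424
```

```bash
python3 -c "
from h import *
delta(.5376,-.0214,.1,77.8)
s=cam('scene');cv2.imwrite('pics/g2.png',cv2.resize(s['image'][220:400,150:390],(800,600)))
import pickle;pickle.dump(s,open('scene2.pkl','wb'))
"
```

```text
t 4.6 tcp [ 0.4839 -0.259   0.2791] yaw 77.86 te 0.1734 F [-0.7  0.6 -1.7] gap 0.424 q [-0.69  0.61  1.73 -0.    0.8  -0.48] tilt [-2.2e-03  2.0e-04 -1.0e+00]
  shift [243.6   2.6   5.2] turn 0.06
```

View pics/g2.png

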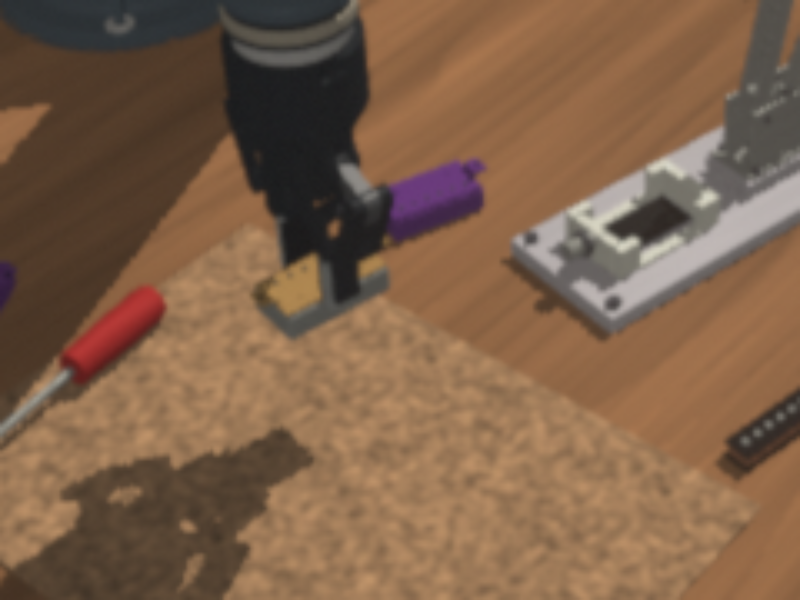

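Emit:
{"method": "servo_tool", "body": {
  "rows": [
    [[40, 0, 0], 0, -0.5],
    [[80, 1, 0], 0, -0.5],
    [[120, 1, 0], 0, -0.5],
    [[160, 2, 0], 0, -0.5],
    [[200, 2.5, 0], 0, -0.5],
    [[230, 2.6, 0], 0, -0.5],
    [[243.6, 2.6, 15], 0, -0.5],
    [[243.6, 2.6, 30], 0, -0.5]
  ]
}}

```text
t: 5.45
tcp_pos: [0.5374, -0.019, 0.247]
tool_rot: [0.777, 0.63, -0.001, -0.001]
force: [0.2, 0.4, -0.6]
finger_gap: 0.425
```

Emit:
{"method": "servo_tool", "body": {
  "rows": [
    [[0, 0, 7], 0, -0.5],
    [[0, 0, 14], 0, -0.5],
    [[0, 0, 14], 0, -0.5]
  ]
}}

```text
t: 5.75
tcp_pos: [0.537, -0.0193, 0.2317]
tool_rot: [0.777, 0.63, -0.002, -0.002]
force: [0.8, 0.8, -1.1]
finger_gap: 0.424
```

```bash
python3 -c "
from h import *
delta(.5376,-.0214,.05,77.85)
s=cam('scene');cv2.imwrite('pics/g3.png',cv2.resize(s['image'][210:320,290:430],(763,600),interpolation=2))
import pickle;pickle.dump(s,open('scene3.pkl','wb'))
P=pts(s)[230:300,310:390];Z=P[...,2]
a=np.array([.211,.9775]);b=np.array([-a[1],a[0]])
D=P[...,:2]-[.5384,-.0196];A=D@a*1000;B=D@b*1000;Z=Z*1000
for lo,hi in((33,39),(46,52),(52,58),(58,64)):
    m=(Z>lo)&(Z<hi)&(abs(A)<60)&(abs(B)<40)
    if m.sum():print(lo,hi,m.sum(),'A',np.percentile(A[m],[0,2,50,98,100]).round(1),'B',np.percentile(B[m],[0,2,50,98,100]).round(1))
"
```

```text
t 5.75 tcp [ 0.537  -0.0193  0.2317] yaw 78.1 te 0.1734 F [ 0.8  0.8 -1.1] gap 0.424 q [-0.24  0.68  1.78 -0.    0.68 -0.03] tilt [-0.0011 -0.0051 -1.    ]
  shift [-1.9  1.1  8.3] turn 0.25
33 39 174 A [-59.8 -59.3 -40.1  40.4  43.7] B [-30.5 -29.6  -8.7  26.2  29.1]
46 52 51 A [-36.  -35.9 -15.9  31.1  33.2] B [-18.2 -17.7 -14.6  18.8  20.7]
52 58 60 A [-36.3 -36.1 -24.5  31.9  33.4] B [-19.5 -18.8 -15.1  13.2  16.3]
58 64 73 A [-35.9 -35.5 -15.7  34.2  36.3] B [-24.4 -22.5 -12.5  19.9  24.9]
```

View pics/g3.png

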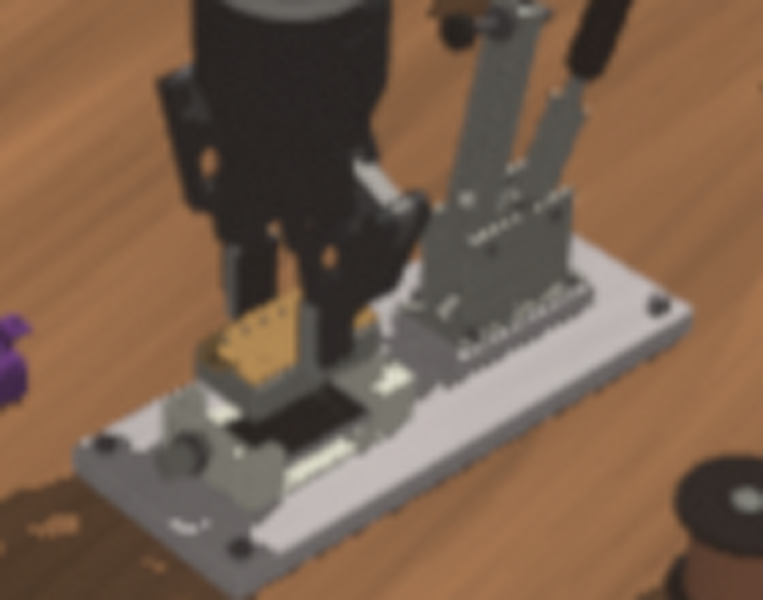

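The pickup is held above the pocket, with its case at crop (290,360) and the pocket at (320,430). Depth puts its centre within about 1 mm of the nest's along the length and about 0.5 mm across. I lower it slowly.

Emit:
{"method": "servo_tool", "body": {
  "rows": [
    [[0.5, 0, 2], 0.2, -0.5],
    [[1, 0, 4], 0.2, -0.5],
    [[1, 0, 6], 0.2, -0.5],
    [[1, 0, 8], 0.2, -0.5],
    [[1, 0, 9], 0.2, -0.5],
    [[1, 0, 10], 0.2, -0.5],
    [[1, 0, 10], 0.2, -0.5]
  ]
}}

```text
t: 6.5
tcp_pos: [0.5374, -0.0186, 0.2228]
tool_rot: [0.778, 0.629, -0.002, -0.001]
force: [-2.1, -1.1, 3.4]
finger_gap: 0.424
```

```bash
python3 -c "
from h import *
delta(.537,-.0193,.05,77.85);print(sense()['ft_torque'])
s=cam('scene')
P=pts(s)[230:300,310:390];Z=P[...,2]
a=np.array([.211,.9775]);b=np.array([-a[1],a[0]])
D=P[...,:2]-[.5384,-.0196];A=D@a*1000;B=D@b*1000;Z=Z*1000
for lo,hi in((43,52),(52,56),(56,60)):
    m=(Z>lo)&(Z<hi)&(abs(A)<60)&(abs(B)<40)
    if m.sum():print(lo,hi,m.sum(),'A',np.percentile(A[m],[0,2,50,98,100]).round(1),'B',np.percentile(B[m],[0,2,50,98,100]).round(1))
"
```

```text
t 6.5 tcp [ 0.5374 -0.0186  0.2228] yaw 77.9 te 0.1734 F [-2.1 -1.1  3.4] gap 0.424 q [-0.24  0.7   1.79 -0.    0.66 -0.03] tilt [-0.0015 -0.0034 -1.    ]
  shift [-0.8 -0.3 -0.6] turn 0.05
[-0.06535499  0.15126408  0.01461363]
43 52 87 A [-35.1 -34.7 -24.2  32.4  35.4] B [-22.5 -20.3 -15.5  17.7  18.9]
52 56 85 A [-34.9 -33.9 -14.1  32.6  35.2] B [-23.7 -20.9  -6.3  21.7  23. ]
56 60 169 A [-39.4 -35.4  -9.3  29.   34.4] B [-28.3 -26.8   5.2  23.   34.9]
```

Emit:
{"method": "servo_tool", "body": {
  "rows": [
    [[0, 0, 1], 0, -0.5],
    [[0, 0, 2], 0, -0.5],
    [[0, 0, 3], 0, -0.5],
    [[0, 0, 4], 0, -0.5],
    [[0, 0, 4], 0, -0.5]
  ]
}}

```text
t: 7.05
tcp_pos: [0.5375, -0.0193, 0.2206]
tool_rot: [0.777, 0.629, -0.002, 0.0]
force: [-4.1, -4.4, 15.2]
finger_gap: 0.427
```

```bash
python3 -c "
from h import *
delta(.537,-.0193,.05,77.85);print(sense()['ft_torque'])"
```

```text
t 7.05 tcp [ 0.5375 -0.0193  0.2206] yaw 78.0 te 0.1734 F [-4.1 -4.4 15.2] gap 0.427 q [-0.24  0.7   1.79 -0.01  0.66 -0.03] tilt [-0.0031 -0.0018 -1.    ]
  shift [-0.1 -0.5 -2.8] turn 0.15
[-0.38563187  0.60603918  0.21054143]
```

Backing off: the moment places the contact at the clamp-end wall, +x corner. I shift about 1 mm away from it.

Emit:
{"method": "servo_tool", "body": {
  "rows": [
    [[0, 0, -2], 0, -0.5],
    [[-1.2, -0.9, -2], 0.1, -0.5],
    [[-1.2, -0.9, -1], 0.1, -0.5],
    [[-1.2, -0.9, 0], 0.1, -0.5],
    [[-1.2, -0.9, 1], 0.1, -0.5],
    [[-1.2, -0.9, 2], 0.1, -0.5],
    [[-1.2, -0.9, 2], 0.1, -0.5]
  ]
}}

```text
t: 7.75
tcp_pos: [0.5371, -0.0207, 0.2186]
tool_rot: [0.778, 0.629, -0.001, 0.001]
force: [2.8, -2.6, -0.5]
finger_gap: 0.427
```

```bash
cat >> h.py <<'E'
def contact():
    st=sense();f=st['force']+[0,0,1.4];t=st['ft_torque'];L=-.183
    # moment about TCP from contact at depth L
    print('F',f.round(1),'tq',t.round(2),'contact x,y mm:',((-(t[1]-L*f[0]))/f[2]*1000).round(1),((t[0]+L*f[1])/f[2]*1000).round(1),'bottom z mm',((st['tcp_pos'][2]-.1862)*1000).round(1))
E
python3 -c "
from h import *
delta(.537,-.0193,.05,77.85);contact()"
```

```text
t 7.75 tcp [ 0.5371 -0.0207  0.2186] yaw 77.88 te 0.1734 F [ 2.8 -2.6 -0.5] gap 0.427 q [-0.25  0.7   1.79 -0.01  0.65 -0.03] tilt [-3.3e-03  4.0e-04 -1.0e+00]
  shift [ 1.3 -0.4 -4.9] turn 0.03
F [ 2.8 -2.6  0.9] tq [-0.45 -0.47 -0.14] contact x,y mm: -58.1 18.9 bottom z mm 32.4
```

Emit:
{"method": "servo_tool", "body": {
  "rows": [
    [[0, 0, 1], 0, -0.5],
    [[0, 0, 2], 0, -0.5],
    [[0, 0, 3], 0, -0.5],
    [[0, 0, 3], 0, -0.5]
  ]
}}

```text
t: 8.15
tcp_pos: [0.5371, -0.0207, 0.2155]
tool_rot: [0.778, 0.629, -0.001, 0.001]
force: [2.0, -2.5, 2.9]
finger_gap: 0.427
```

```bash
python3 -c "
from h import *
delta(.537,-.0193,.05,77.85);contact()"
```

```text
t 8.15 tcp [ 0.5371 -0.0207  0.2155] yaw 77.88 te 0.1734 F [ 2.  -2.5  2.9] gap 0.427 q [-0.25  0.71  1.79 -0.01  0.64 -0.03] tilt [-3.4e-03  7.0e-04 -1.0e+00]
  shift [ 1.3 -0.4 -7.9] turn 0.03
F [ 2.  -2.5  4.3] tq [-0.31 -0.27 -0.06] contact x,y mm: -21.2 34.3 bottom z mm 29.3
```

Emit:
{"method": "servo_tool", "body": {
  "rows": [
    [[0, 0, 1], 0, -0.5],
    [[0, 0, 2], 0, -0.5],
    [[0, 0, 2.5], 0, -0.5],
    [[0, 0, 2.5], 0, -0.5]
  ]
}}

```text
t: 8.55
tcp_pos: [0.5371, -0.0207, 0.2129]
tool_rot: [0.778, 0.629, -0.001, 0.001]
force: [1.4, -2.1, 3.2]
finger_gap: 0.428
```

Emit:
{"method": "servo_tool", "body": {
  "rows": [
    [[0, 0, 1], 0, -0.5],
    [[0, 0, 2], 0, -0.5],
    [[0, 0, 2], 0, -0.5]
  ]
}}

```text
t: 8.85
tcp_pos: [0.5371, -0.0207, 0.2108]
tool_rot: [0.778, 0.628, -0.001, 0.001]
force: [2.1, -1.4, 2.2]
finger_gap: 0.422
```

Bottom at 24.6 mm, with a steady drag of about 4 N. Continuing.

Emit:
{"method": "servo_tool", "body": {
  "rows": [
    [[0, 0, 1], 0, -0.5],
    [[0, 0, 2], 0, -0.5],
    [[0, 0, 2], 0, -0.5]
  ]
}}

```text
t: 9.15
tcp_pos: [0.5371, -0.0207, 0.2086]
tool_rot: [0.778, 0.628, -0.001, 0.001]
force: [2.3, -1.5, 2.3]
finger_gap: 0.421
```

Emit:
{"method": "servo_tool", "body": {
  "rows": [
    [[0, 0, 1], 0, -0.5],
    [[0, 0, 1.5], 0, -0.5],
    [[0, 0, 1.5], 0, -0.5]
  ]
}}

```text
t: 9.45
tcp_pos: [0.5371, -0.0207, 0.207]
tool_rot: [0.778, 0.628, -0.001, 0.001]
force: [2.0, -0.8, 4.3]
finger_gap: 0.426
```

```bash
python3 -c "
from h import *
delta(.537,-.0193,.05,77.85);contact()"
```

```text
t 9.45 tcp [ 0.5371 -0.0207  0.207 ] yaw 77.87 te 0.1734 F [ 2.  -0.8  4.3] gap 0.426 q [-0.25  0.72  1.79 -0.01  0.62 -0.03] tilt [-3.2e-03  7.0e-04 -1.0e+00]
  shift [  1.3  -0.4 -16.4] turn 0.02
F [ 2.  -0.8  5.7] tq [-0.2  -0.27 -0.09] contact x,y mm: -15.7 -7.6 bottom z mm 20.8
```

Emit:
{"method": "servo_tool", "body": {
  "rows": [
    [[0, 0, 0.7], 0, -0.5],
    [[0, 0, 1.5], 0, -0.5],
    [[0, 0, 1.5], 0, -0.5]
  ]
}}

```text
t: 9.75
tcp_pos: [0.5371, -0.0205, 0.206]
tool_rot: [0.778, 0.628, -0.001, 0.001]
force: [0.4, 0.3, 8.1]
finger_gap: 0.421
```

Emit:
{"method": "servo_tool", "body": {
  "rows": [
    [[0, 0, 0.7], 0, -0.5],
    [[0, 0, 1.5], 0, -0.5],
    [[0, 0, 1.5], 0, -0.5]
  ]
}}

```text
t: 10.05
tcp_pos: [0.5371, -0.0205, 0.2057]
tool_rot: [0.778, 0.629, -0.001, 0.002]
force: [-0.7, -0.8, 13.7]
finger_gap: 0.421
```

```bash
python3 -c "
from h import *
delta(.537,-.0193,.05,77.85);contact()"
```

```text
t 10.05 tcp [ 0.5371 -0.0205  0.2057] yaw 77.89 te 0.1734 F [-0.7 -0.8 13.7] gap 0.421 q [-0.25  0.73  1.79 -0.01  0.62 -0.03] tilt [-0.0033  0.0014 -1.    ]
  shift [  1.1  -0.3 -17.7] turn 0.04
F [-0.7 -0.8 15.1] tq [-0.26  0.06 -0.09] contact x,y mm: 4.6 -8.3 bottom z mm 19.5
```

Motion has stopped with the force rising, and the contact is near the middle: the hard stop. One more gentle press to confirm, then release.

Emit:
{"method": "servo_tool", "body": {
  "rows": [
    [[0, 0, 1], 0, -0.5],
    [[0, 0, 2], 0, -0.5],
    [[0, 0, 2], 0, -0.5]
  ]
}}

```text
t: 10.35
tcp_pos: [0.537, -0.0205, 0.2056]
tool_rot: [0.778, 0.629, -0.001, 0.002]
force: [-0.8, -0.3, 19.3]
finger_gap: 0.421
```

```bash
python3 -c "
from h import *
delta(.537,-.0193,.05,77.85);contact()"
```

```text
t 10.35 tcp [ 0.537  -0.0205  0.2056] yaw 77.9 te 0.1734 F [-0.8 -0.3 19.3] gap 0.421 q [-0.25  0.73  1.79 -0.01  0.62 -0.03] tilt [-0.0034  0.002  -1.    ]
  shift [  1.1  -0.2 -17.8] turn 0.05
F [-0.8 -0.3 20.7] tq [-0.19  0.29 -0.09] contact x,y mm: -7.4 -6.2 bottom z mm 19.4
```

Emit:
{"method": "servo_tool", "body": {
  "rows": [
    [[0, 0, 0], 0, 0.15],
    [[0, 0, 0], 0, 0.15],
    [[0, 0, 0], 0, 0.15],
    [[0, 0, -10], 0, 0.15],
    [[0, 0, -30], 0, 0.15],
    [[0, 0, -45], 0, 0.15],
    [[0, 0, -45], 0, -1],
    [[0, 0, -45], 0, -1]
  ]
}}

```text
t: 11.15
tcp_pos: [0.5368, -0.0202, 0.2507]
tool_rot: [0.778, 0.629, -0.001, 0.002]
force: [0.1, 0.2, -0.6]
finger_gap: 0.243
```

```bash
python3 -c "
from h import *
delta(.537,-.0193,.05,77.85)
s=cam('scene');cv2.imwrite('pics/g4.png',cv2.resize(s['image'][210:320,290:430],(763,600),interpolation=2))
P=pts(s)[230:310,310:400];Z=P[...,2]*1000
a=np.array([.211,.9775]);b=np.array([-a[1],a[0]])
D=P[...,:2]-[.5384,-.0196];A=D@a*1000;B=D@b*1000
for A0 in(-28,-20,-10,0,10,20,28):
    m=(abs(A-A0)<5)&(abs(B)<15)&(Z<50);print(A0,m.sum(),np.median(Z[m]).round(2))
m=(Z>37)&(Z<43)&(abs(B)<25)&(abs(A)<48);print(np.percentile(A[m],[1,99]),np.percentile(B[m],[1,99]))
"
```

```text
t 11.15 tcp [ 0.5368 -0.0202  0.2507] yaw 77.91 te 0.1734 F [ 0.1  0.2 -0.6] gap 0.243 q [-0.24  0.65  1.78 -0.01  0.72 -0.03] tilt [-0.0034  0.0022 -1.    ]
  shift [ 1.  -0.  27.3] turn 0.06
-28 32 41.65
-20 39 40.92
-10 44 39.96
0 46 40.21
10 47 40.32
20 41 40.18
28 47 40.07
[-46.43645106  40.0158907 ] [-23.56125615  22.95979175]
```

View pics/g4.png

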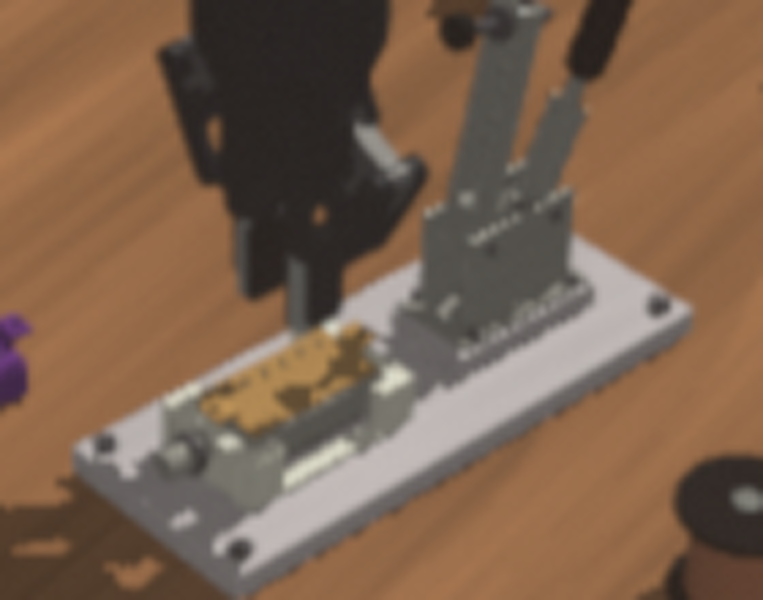

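The pickup sits inside the pocket, brass top at crop (290,380). Depth reads 40 mm over most of it, but a bit more (41 to 41.6 mm) at the plunger end, which may be leg pixels. I press each end lightly with shut fingers to check it is flat.

Emit:
{"method": "servo_tool", "body": {
  "rows": [
    [[-10, 0, 0], 0, -1],
    [[-20, 0, 5], 0, -1],
    [[-20, 0, 12], 0, -1],
    [[-20, 0, 18], 0, -1],
    [[-20, 0, 20], 0, -1],
    [[-20, 0, 22], 0, -1],
    [[-20, 0, 22], 0, -1]
  ]
}}

```text
t: 11.9
tcp_pos: [0.5324, -0.0396, 0.228]
tool_rot: [0.778, 0.629, -0.001, 0.001]
force: [0.3, -0.8, 0.4]
finger_gap: -0.003
```

Emit:
{"method": "servo_tool", "body": {
  "rows": [
    [[0, 0, 1], 0, -1],
    [[0, 0, 2], 0, -1],
    [[0, 0, 3], 0, -1],
    [[0, 0, 3], 0, -1]
  ]
}}

```text
t: 12.3
tcp_pos: [0.5323, -0.0395, 0.2249]
tool_rot: [0.778, 0.629, -0.001, 0.001]
force: [0.2, 0.4, -0.6]
finger_gap: 0.002
```

Emit:
{"method": "servo_tool", "body": {
  "rows": [
    [[0, 0, 1], 0, -1],
    [[0, 0, 2], 0, -1],
    [[0, 0, 3], 0, -1],
    [[0, 0, 3.5], 0, -1],
    [[0, 0, 3.5], 0, -1]
  ]
}}

```text
t: 12.8
tcp_pos: [0.5323, -0.0396, 0.2213]
tool_rot: [0.778, 0.629, -0.001, 0.001]
force: [0.5, -0.5, -0.2]
finger_gap: -0.003
```

Emit:
{"method": "servo_tool", "body": {
  "rows": [
    [[0, 0, 1], 0, -1],
    [[0, 0, 2], 0, -1],
    [[0, 0, 3], 0, -1],
    [[0, 0, 3], 0, -1]
  ]
}}

```text
t: 13.2
tcp_pos: [0.5323, -0.0396, 0.2182]
tool_rot: [0.778, 0.629, -0.001, 0.001]
force: [-0.5, 0.8, -0.2]
finger_gap: 0.001
```

Emit:
{"method": "servo_tool", "body": {
  "rows": [
    [[0, 0, 1], 0, -1],
    [[0, 0, 2], 0, -1],
    [[0, 0, 2.5], 0, -1],
    [[0, 0, 2.5], 0, -1]
  ]
}}

```text
t: 13.6
tcp_pos: [0.5322, -0.0396, 0.2156]
tool_rot: [0.778, 0.629, -0.001, 0.001]
force: [0.0, 0.1, 0.5]
finger_gap: 0.002
```

Emit:
{"method": "servo_tool", "body": {
  "rows": [
    [[0, 0, 1], 0, -1],
    [[0, 0, 2], 0, -1],
    [[0, 0, 3], 0, -1],
    [[0, 0, 3], 0, -1]
  ]
}}

```text
t: 14.0
tcp_pos: [0.5322, -0.0397, 0.2133]
tool_rot: [0.777, 0.629, -0.001, 0.001]
force: [-1.3, -0.2, 7.3]
finger_gap: -0.004
```

Emit:
{"method": "servo_tool", "body": {
  "rows": [
    [[0, 0, 1], 0, -1],
    [[0, 0, 1.5], 0, -1],
    [[0, 0, 1.5], 0, -1]
  ]
}}

```text
t: 14.3
tcp_pos: [0.5322, -0.0397, 0.2132]
tool_rot: [0.777, 0.629, -0.001, 0.001]
force: [-2.3, 0.5, 11.8]
finger_gap: -0.002
```

```bash
python3 -c "
from h import *
delta(.537,-.0193,.05,77.85);contact()"
```

```text
t 14.3 tcp [ 0.5322 -0.0397  0.2132] yaw 77.94 te 0.1734 F [-2.3  0.5 11.8] gap -0.002 q [-0.28  0.71  1.8  -0.01  0.63 -0.07] tilt [-3.6e-03  6.0e-04 -1.0e+00]
  shift [ 20.9   0.5 -10.3] turn 0.09
F [-2.3  0.5 13.2] tq [0.07 0.4  0.04] contact x,y mm: 1.3 -1.1 bottom z mm 27.0
```

The plunger end is solid: 0.1 mm of give for 4.5 N more. Now the clamp end.

Emit:
{"method": "servo_tool", "body": {
  "rows": [
    [[0, 0, -8], 0, -1],
    [[15, 0, -8], 0, -1],
    [[30, 0, -8], 0, -1],
    [[38, 0, -8], 0, -1],
    [[38, 0, -5], 0, -1],
    [[38, 0, -3], 0, -1],
    [[38, 0, -1], 0, -1],
    [[38, 0, -1], 0, -1]
  ]
}}

```text
t: 15.1
tcp_pos: [0.5401, -0.0027, 0.2138]
tool_rot: [0.778, 0.629, -0.001, 0.001]
force: [-0.3, 0.1, 0.3]
finger_gap: 0.004
```

Emit:
{"method": "servo_tool", "body": {
  "rows": [
    [[0, 0, 1], 0, -1],
    [[0, 0, 2], 0, -1],
    [[0, 0, 2], 0, -1]
  ]
}}

```text
t: 15.4
tcp_pos: [0.54, -0.0029, 0.2132]
tool_rot: [0.778, 0.628, -0.001, 0.001]
force: [-1.7, 1.6, 11.4]
finger_gap: 0.001
```

Emit:
{"method": "servo_tool", "body": {
  "rows": [
    [[0, 0, 0.7], 0, -1],
    [[0, 0, 1.5], 0, -1],
    [[0, 0, 1.5], 0, -1]
  ]
}}

```text
t: 15.7
tcp_pos: [0.54, -0.003, 0.2131]
tool_rot: [0.778, 0.628, -0.001, 0.001]
force: [-2.1, 1.5, 12.6]
finger_gap: 0.001
```

Both ends stop at the same height (213.2 and 213.1 mm), so the pickup is down and flat. I raise the tool, move toward the handle and measure the handle.

Emit:
{"method": "servo_tool", "body": {
  "rows": [
    [[0, 0, -20], 0, -1],
    [[0, 0, -60], 0, -0.2],
    [[0, 0, -110], 0, -0.2],
    [[0, 0, -160], 0, -0.2],
    [[10, 0, -165], 0, -0.2],
    [[50, 0, -165], 0, -0.2],
    [[90, 0, -165], 0, -0.2],
    [[120, 0, -165], 0, -0.2]
  ]
}}

```text
t: 16.5
tcp_pos: [0.5651, 0.1163, 0.377]
tool_rot: [0.778, 0.628, -0.001, 0.001]
force: [1.6, 0.2, 0.1]
finger_gap: 0.4
```

```bash
python3 -c "
from h import *
delta(.5746,.1545,.2,77.9)
s=cam('scene');P=pts(s)[185:240,380:425];im=s['image'][185:240,380:425]
a=np.array([.2096,.9778]);b=np.array([-a[1],a[0]])
D=P[...,:2]-[.5376,-.0209];A=D@a*1000;B=D@b*1000;Z=P[...,2]*1000
m=(im.max(2)<70)&(Z>100)&(Z<185)&(abs(B)<40)&(A>140)&(A<230)
print(m.sum());
for z in range(115,180,10):
    k=m&(abs(Z-z)<5)
    if k.sum():print(z,k.sum(),'A',np.percentile(A[k],[5,50,95]).round(1),'exp',136+(z-68)/np.tan(np.radians(63)),'B',np.percentile(B[k],[5,50,95]).round(1))
"
```

```text
t 16.5 tcp [0.5651 0.1163 0.377 ] yaw 77.8 te 0.1734 F [1.6 0.2 0.1] gap 0.4 q [ 0.01  0.5   1.58 -0.    1.06  0.22] tilt [-2.9e-03  2.0e-04 -1.0e+00]
  shift [39.4  1.2  3.5] turn -0.1
180
125 18 A [155.5 159.6 165.1] exp 165.04295062118246 B [-9.8 -5.4 -1.1]
135 29 A [156.7 162.6 168.6] exp 170.13820511612673 B [-10.8  -5.4   0.6]
145 36 A [162.  167.7 175.1] exp 175.23345961107103 B [-9.2 -4.8  1.3]
155 36 A [168.5 173.4 182.2] exp 180.3287141060153 B [-8.8 -4.7  3.5]
165 31 A [172.2 176.4 185.2] exp 185.4239686009596 B [-9.5 -5.5  1.7]
175 30 A [176.8 181.1 188. ] exp 190.5192230959039 B [-9.4 -3.9  1.7]
```

Emit:
{"method": "servo_tool", "body": {
  "rows": [
    [[20, 0.6, 0], -0.1, -0.1],
    [[39.4, 1.2, 0], -0.1, -0.1],
    [[39.4, 1.2, 20], -0.1, -0.1],
    [[39.4, 1.2, 40], -0.1, -0.1],
    [[39.4, 1.2, 60], -0.1, -0.1],
    [[39.4, 1.2, 69], -0.1, -0.1],
    [[39.4, 1.2, 69], -0.1, -0.1]
  ]
}}

```text
t: 17.25
tcp_pos: [0.5745, 0.1576, 0.3059]
tool_rot: [0.777, 0.629, -0.001, -0.001]
force: [-0.2, 0.5, 0.5]
finger_gap: 0.449
```

Emit:
{"method": "servo_tool", "body": {
  "rows": [
    [[0, 0, 0], 0, -0.6],
    [[0, 0, 0], 0, -0.6],
    [[0, 0, 0], 0, -0.7],
    [[0, 0, 0], 0, -0.7],
    [[0, 0, 0], 0, -0.7]
  ],
  "force": 25
}}

```text
t: 17.75
tcp_pos: [0.5757, 0.1572, 0.3065]
tool_rot: [0.777, 0.629, 0.0, 0.001]
force: [4.7, -1.0, -4.9]
finger_gap: 0.199
```

```bash
python3 -c "
from h import *
delta(.5746,.1545,.135,77.9);print(sense()['ft_torque'])
p=sense()['tcp_pos'];A=(p[:2]-[.5371,-.0205])@[.2096,.9778]*1000;z=p[2]*1000-155
r=np.hypot(A-136,z-68);t0=np.degrees(np.arctan2(z-68,A-136));print('A,z',A,z,'r',r,'ang',t0)
for t in(55,48,41,34,27,20,13,6,0,-3):
    c=np.radians(t);print(t,'dx',(136+r*np.cos(c)-A).round(1),'dz(down)',(z-68-r*np.sin(c)).round(1))
"
```

```text
t 17.75 tcp [0.5757 0.1572 0.3065] yaw 78.01 te 0.1734 F [ 4.7 -1.  -4.9] gap 0.199 q [ 0.08  0.61  1.59 -0.    0.93  0.29] tilt [-3.0e-04  1.6e-03 -1.0e+00]
  shift [-2.9 -0.6 -1.9] turn 0.11
[-0.28040892 -0.75749522 -0.00271432]
A,z 181.8521778424052 151.5205086648901 r 95.27905111058536 ang 61.23352039585837
55 dx 8.8 dz(down) 5.5
48 dx 17.9 dz(down) 12.7
41 dx 26.1 dz(down) 21.0
34 dx 33.1 dz(down) 30.2
27 dx 39.0 dz(down) 40.3
20 dx 43.7 dz(down) 50.9
13 dx 47.0 dz(down) 62.1
6 dx 48.9 dz(down) 73.6
0 dx 49.4 dz(down) 83.5
-3 dx 49.3 dz(down) 88.5
```

Emit:
{"method": "servo_tool", "body": {
  "rows": [
    [[4, 0, 2.3], 0, -0.7],
    [[8.8, 0, 5.5], 0, -0.7],
    [[13.5, 0, 9], 0, -0.7],
    [[17.9, 0, 12.7], 0, -0.7],
    [[22, 0, 16.8], 0, -0.7],
    [[26.1, 0, 21], 0, -0.7],
    [[29.7, 0, 25.5], 0, -0.7],
    [[33.1, 0, 30.2], 0, -0.7]
  ]
}}

```text
t: 18.55
tcp_pos: [0.5829, 0.1906, 0.2763]
tool_rot: [0.777, 0.629, 0.001, 0.0]
force: [0.6, 0.6, 4.2]
finger_gap: 0.202
```

```bash
python3 -c "
from h import *
print(sense()['force'],sense()['ft_torque'])
s=cam('scene');cv2.imwrite('pics/g5.png',cv2.resize(s['image'][190:320,280:450],(785,600),interpolation=2))
p=sense()['tcp_pos'];A=(p[:2]-[.5371,-.0205])@[.2096,.9778]*1000;z=p[2]*1000-155
r=np.hypot(A-136,z-68);t0=np.degrees(np.arctan2(z-68,A-136));print('A,z',A,z,'r',r,'ang',t0)
for t in(30,25,20,15,10,5,0,-3):
    c=np.radians(t);print(t,'dx',(136+r*np.cos(c)-A).round(1),'dz(down)',(z-68-r*np.sin(c)).round(1))
"
```

```text
[0.56061716 0.63404564 4.24098804] [-0.12218703  0.03631671 -0.01849832]
A,z 216.45991567176034 120.50810966297558 r 96.07757079717334 ang 33.12845093005244
30 dx 2.7 dz(down) 4.5
25 dx 6.6 dz(down) 11.9
20 dx 9.8 dz(down) 19.6
15 dx 12.3 dz(down) 27.6
10 dx 14.2 dz(down) 35.8
5 dx 15.3 dz(down) 44.1
0 dx 15.6 dz(down) 52.5
-3 dx 15.5 dz(down) 57.5
```

View pics/g5.png

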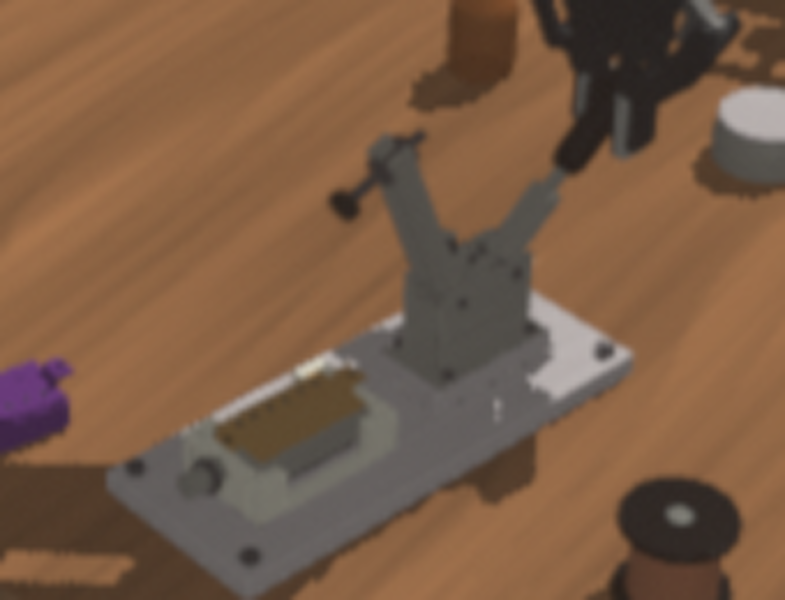

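The handle is held at (600,120) in the crop and is swinging, and the bar at (410,200) is following it. I continue.

Emit:
{"method": "servo_tool", "body": {
  "rows": [
    [[3.5, 0, 6], 0, -0.7],
    [[6.6, 0, 11.9], 0, -0.7],
    [[9.8, 0, 19.6], 0, -0.7],
    [[12.3, 0, 27.6], 0, -0.7],
    [[14.2, 0, 35.8], 0, -0.7],
    [[15.3, 0, 44.1], 0, -0.7],
    [[15.6, 0, 50], 0, -0.7],
    [[15.6, 0, 52], 0, -0.7]
  ]
}}

```text
t: 19.4
tcp_pos: [0.5864, 0.2068, 0.2229]
tool_rot: [0.777, 0.629, 0.002, 0.0]
force: [0.2, 4.7, 5.7]
finger_gap: 0.197
```

Emit:
{"method": "servo_tool", "body": {
  "rows": [
    [[0, 0, 1], 0, -0.7],
    [[0, 0, 2], 0, -0.7],
    [[0, 0, 3], 0, -0.7],
    [[0, 0, 3], 0, -0.7]
  ]
}}

```text
t: 19.8
tcp_pos: [0.5864, 0.2068, 0.22]
tool_rot: [0.777, 0.629, 0.002, -0.0]
force: [0.1, 4.1, 4.4]
finger_gap: 0.198
```

Emit:
{"method": "servo_tool", "body": {
  "rows": [
    [[0, 0, 1], 0, -0.7],
    [[0, 0, 2], 0, -0.7],
    [[0, 0, 3], 0, -0.7],
    [[0, 0, 3], 0, -0.7]
  ]
}}

```text
t: 20.2
tcp_pos: [0.5864, 0.2067, 0.2168]
tool_rot: [0.777, 0.629, 0.002, -0.0]
force: [0.4, 2.2, 3.0]
finger_gap: 0.2
```

Emit:
{"method": "servo_tool", "body": {
  "rows": [
    [[0, 0, 1], 0, -0.7],
    [[0, 0, 2], 0, -0.7],
    [[0, 0, 3], 0, -0.7],
    [[0, 0, 3], 0, -0.7]
  ]
}}

```text
t: 20.6
tcp_pos: [0.5864, 0.2065, 0.2135]
tool_rot: [0.777, 0.629, 0.001, 0.0]
force: [1.2, 2.3, 2.3]
finger_gap: 0.201
```

Emit:
{"method": "servo_tool", "body": {
  "rows": [
    [[0, 0, 0], 0, 0],
    [[0, 0, 0], 0, 0],
    [[0, 0, 0], 0, 0],
    [[0, 0, -30], 0, 0],
    [[0, 0, -60], 0, 0],
    [[0, 0, -70], 0, -1],
    [[0, 0, -70], 0, -1],
    [[0, 0, -70], 0, -1]
  ]
}}

```text
t: 21.4
tcp_pos: [0.5857, 0.2062, 0.2826]
tool_rot: [0.777, 0.629, 0.001, -0.0]
force: [0.6, 0.7, -0.3]
finger_gap: 0.008
```

```bash
python3 -c "
from h import *
print(sense()['force'],sense()['finger_gap'],sense()['tcp_pos'])
s=cam('scene');cv2.imwrite('pics/g6.png',cv2.resize(s['image'][190:320,280:450],(785,600),interpolation=2))
P=pts(s)[185:300,370:450];im=s['image'][185:300,370:450]
a=np.array([.2096,.9778]);b=np.array([-a[1],a[0]])
D=P[...,:2]-[.5376,-.0209];A=D@a*1000;B=D@b*1000;Z=P[...,2]*1000
for A0 in(170,180,190,200,210,220,230,240,250):
    k=(abs(A-A0)<5)&(abs(B)<15)&(Z>30)&(Z<95)
    if k.sum():print(A0,k.sum(),np.percentile(Z[k],[5,50,95]).round(1))
"
```

```text
[ 0.64210765  0.73335727 -0.25770082] 0.00826740489860349 [0.58570885 0.2062082  0.28260104]
170 27 [67.9 70.9 72.9]
180 18 [67.6 71.9 74.6]
190 21 [68.  72.4 76.6]
200 26 [63.  73.4 79.6]
210 26 [66.4 74.4 78.8]
220 24 [66.2 76.1 78.7]
230 28 [66.5 76.3 79.7]
240 23 [68.3 75.  78.6]
250 13 [65.6 74.2 79.8]
```

View pics/g6.png

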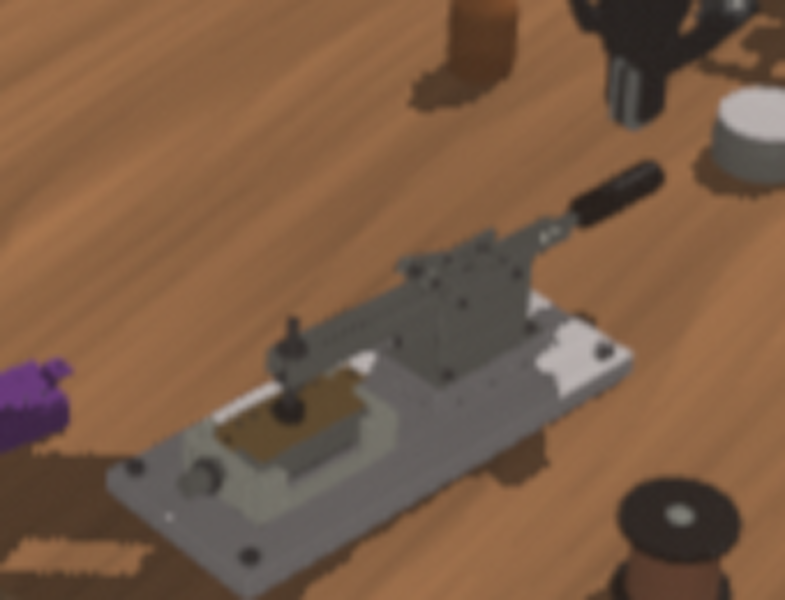

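The bar is level with its foot on the pickup at (288,405), and the handle is nearly level at (615,190). I press it to the stop from above with shut fingers.

Emit:
{"method": "servo_tool", "body": {
  "rows": [
    [[0, 0, 10], 0, -1],
    [[0, 0, 20], 0, -1],
    [[0, 0, 27], 0, -1],
    [[0, 0, 30], 0, -1],
    [[0, 0, 32], 0, -1],
    [[0, 0, 34], 0, -1],
    [[0, 0, 34], 0, -1]
  ]
}}

```text
t: 22.15
tcp_pos: [0.5856, 0.2063, 0.2481]
tool_rot: [0.777, 0.629, 0.0, -0.001]
force: [-0.0, 0.3, -0.1]
finger_gap: 0.001
```

Emit:
{"method": "servo_tool", "body": {
  "rows": [
    [[0, 0, 1], 0, -1],
    [[0, 0, 2], 0, -1],
    [[0, 0, 2], 0, -1]
  ]
}}

```text
t: 22.45
tcp_pos: [0.5859, 0.2063, 0.2467]
tool_rot: [0.777, 0.629, 0.001, -0.0]
force: [-0.1, 0.4, 3.3]
finger_gap: -0.002
```

Emit:
{"method": "servo_tool", "body": {
  "rows": [
    [[0, 0, 1], 0, -1],
    [[0, 0, 2], 0, -1],
    [[0, 0, 2], 0, -1]
  ]
}}

```text
t: 22.75
tcp_pos: [0.5859, 0.2064, 0.2464]
tool_rot: [0.777, 0.629, 0.001, 0.0]
force: [-3.5, -1.1, 10.7]
finger_gap: 0.002
```

The handle was already at the stop: its top is at 73.3 mm, the 1.14 position, and the force rises with no motion. I retreat and check.

Emit:
{"method": "servo_tool", "body": {
  "rows": [
    [[0, 0, -15], 0, -1],
    [[0, 0, -50], 0, -1],
    [[0, 0, -100], 0, -1],
    [[0, 0, -130], 0, -1],
    [[0, 0, -130], 0, -1],
    [[0, 0, -130], 0, -1]
  ]
}}

```text
t: 23.35
tcp_pos: [0.5856, 0.2061, 0.3769]
tool_rot: [0.777, 0.629, 0.002, 0.0]
force: [-0.0, 0.8, 0.5]
finger_gap: -0.002
```

```bash
python3 -c "
from h import *
print(sense()['force'],sense()['tcp_pos'])
s=cam('scene');t=cam('top');cv2.imwrite('pics/g7.png',np.vstack([cv2.resize(s['image'],(400,300)),cv2.resize(s['image'][220:310,290:410],(400,300),interpolation=2)]))
P=pts(s)[230:310,290:400];Z=P[...,2]*1000
a=np.array([.211,.9775]);b=np.array([-a[1],a[0]])
D=P[...,:2]-[.5384,-.0196];A=D@a*1000;B=D@b*1000
for A0 in(-28,-20,-12,12,20,28):
    m=(abs(A-A0)<4)&(abs(B)<18)&(Z<50)&(Z>30);print(A0,m.sum(),np.median(Z[m]).round(2))
"
```

```text
[-0.02300765  0.84639431  0.48952541] [0.58555389 0.20613536 0.37692072]
-28 38 40.88
-20 47 40.46
-12 49 40.74
12 37 39.65
20 37 40.74
28 36 40.46
```

View pics/g7.png

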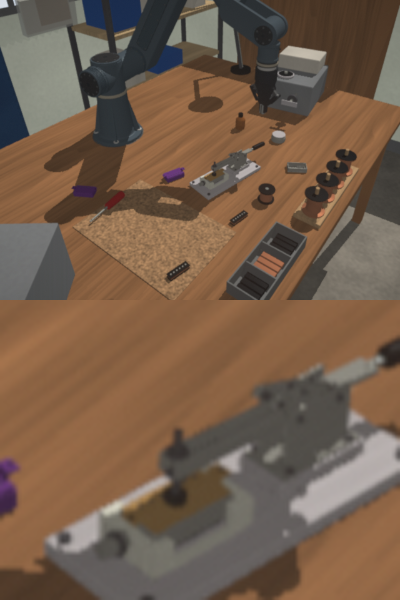

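The pickup is flat at about 40.5 mm at both ends, the clamp is closed with its foot on it at (175,492), the bystanders are where they were, and the arm is clear. Handing in.

```bash
python3 -c "
from station import sign_off
print(sign_off())"
```

```text
the job is handed in; nothing more can be done
None
```

The pickup is in the nest, baseplate up and fully down on the rest plate, with the toggle clamp locked and its foot on it. I handed the job in at about 23.4 s of robot time; no verdict was reported.

- **Pickup:** I gripped it from the mat, then regripped 5 mm higher. I first read a force reading as fingertips on the mat; that was probably wrong, but the regrip did no harm. It caught once on the clamp-end wall at about 15 N, so I backed off, shifted about 1 mm and went on past the plunger. It met the hard stop about 18 mm below the rim. The highest reading I took while pressing was about 20 N.
- **Flatness:** Before touching the clamp, I pressed both ends lightly with shut fingers. They stopped at 213.2 and 213.1 mm tool height. An earlier depth reading of about 1 mm high at the plunger end was not borne out. The final depth readings were mostly 40.5 to 40.9 mm, apart from one at 39.7 mm.
- **Clamp:** I swung the handle down by its grip, then pressed it from above. It was already at its stop (grip top 73.3 mm, which matches 1.14 rad).
- **Last look:** The clamp was closed with its foot on the pickup, nothing else looked moved, and the robot was touching nothing.

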